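# Gauge the plates and load the 12 mm one in the drilling jig

## Task

One of the three aluminium plates standing in the wooden rack is 12 mm thick, the others are 9 and 15 mm: pinch them where they stand to find out which, and leave the two wrong ones standing in their places in the rack. Load the 12 mm plate upright, hole sideways as it stood, into the slot of the grey drilling jig and push it down past the sprung pad until it bottoms on the cushioned depth stop hidden inside; press it home with a definite push of about 12 N over the drag, never above 20 N on the stop, then let go without pulling it back up. Do not shove the other things about.

Things in the scene. Friction and masses are not known exactly. Their poses are not given: they have to be found in the camera images.
- plate_a: one of three plain aluminium plates alike but for thickness: 9, 12 and 15 mm; which name has which is not told (pinch to gauge). 60 mm wide (own x), 80 tall (z), thickness along y, centred on the origin, which is the middle of the lower edge; 14 mm hole through the face's middle. Stands in a rack slot, 55 mm clear above it. 0.09 to 0.26 kg.
- plate_b: one of three plain aluminium plates alike but for thickness: 9, 12 and 15 mm; which name has which is not told (pinch to gauge). 60 mm wide (own x), 80 tall (z), thickness along y, centred on the origin, which is the middle of the lower edge; 14 mm hole through the face's middle. Stands in a rack slot, 55 mm clear above it. 0.09 to 0.26 kg.
- plate_c: one of three plain aluminium plates alike but for thickness: 9, 12 and 15 mm; which name has which is not told (pinch to gauge). 60 mm wide (own x), 80 tall (z), thickness along y, centred on the origin, which is the middle of the lower edge; 14 mm hole through the face's middle. Stands in a rack slot, 55 mm clear above it. 0.09 to 0.26 kg.
- rack: fixed wooden block, 84 (x) x 216 (y) x 33 (z) mm, origin at the centre of its underside. Three equal slots at y = -70, 0 and +70 mm, each 64 mm (x) by 18 mm (y), 25 mm deep (floor 8 mm above the bench). The plates stand in them, faces towards the rack's +-y, so a slot is wider than any plate.
- jig: fixed grey drilling jig: block 94 (x) x 60 (y) x 55 (z) mm on dark side flanges (108 mm over them in y); origin: centre of its underside. A vertical slot 63 mm (x) by 14.5 mm (y) opens at the centre of the top with a 3 mm chamfer and runs right down; the 15 mm plate does not fit. A plunger cap (radius 9, 14 mm long) sticks out of the +y side.
- jig_mouth (a point): centre of the slot's mouth, on top of the jig, 55 mm above its underside; axes as the jig
- pad_nose (a point): in the slot's +y cheek, 40 mm above the bench: a rounded spring pad, 40 mm long in x, stands 4 mm out of the cheek (this point is its foremost middle, when free) and yields to a plate. It nips the 12 mm plate with about 5 N against the -y cheek: the plate drags with 2 to 10 N and stays hanging where it is let go.
- nip_pad (a joint): how far the spring pad is pushed back into its cheek, m: 0 free, 0.0015 with the 12 mm plate in the slot, at most 0.0042; the 9 mm plate leaves it at 0
- stop_housing: fixed in the bottom of the jig's slot, origin at the jig's origin. Carries the cushioned (sprung, damped) depth stop, a 36 x 10 mm flat, set anywhere with its top 10 to 32 mm above the bench: that height is NOT given nor shown by this pose, so feel for the force rising over the drag (6 N per mm, rigid after 3 mm). On it the plate stands about 32 to 57 mm out of the mouth.
- pliers: bystander: pair of pliers with red handles, 56x180x14 mm, lying flat; origin: centre of its underside
- glue_tube: bystander: red glue tube, 43x146x29 mm, lying flat; origin: centre of its underside
- tape_measure: bystander: grey and black pocket tape measure, 37x84x63 mm; origin: centre of its underside
- bolt_m10: bystander: steel hex bolt, 16x52x18 mm, lying; origin: centre of its underside
There are look-alikes about, which are no part of the job. What is shaped like the plate_b but blue is not meant.

How it is judged:
By the outcome, as a careful person would: the job done as asked, in the order asked, and still so for the second after the job is handed in, with the robot touching nothing.
It also fails if it takes over 67 s, if anything falls off the work surface, if the arm or the gripper's body presses on something with over 40 N, if the wrist force passes 120 N, or if a joint passes its speed limit or range.

## Robot

A 6-joint arm with a two-finger parallel gripper is mounted at the origin on a cart in front of the work surface, level with it; the furniture and walls round the work are solid. World frame = base frame: x ahead of the robot, y to its left, z up, the work surface at z = 0. Lengths are in mm, angles in degrees, forces in N, time in s.
With the tool pointing down it reaches from about 350 to 850 mm from the base axis. Payload 8.1 kg.
Tool frame: the origin (TCP) lies on the centre line of the jaws, within the pads' length; the fingertips stand 19 mm ahead of it and the grasp point (between the pads) is the TCP; z points along the fingers, y is the line along which they close (so a half turn about z gives the same grasp; the last joint's range is limited). The gripper opens to 85 mm and grips with 20 to 120 N. Pads are 22 mm wide; open, the fingers measure 114 mm over their backs; the gripper's body (76 mm by 85 mm) begins 54 mm behind the grasp point. The pads swing forward as they close: fully open they stand 13 mm farther back than shut.
Start: joints at [68.044, 7.471, 85.268, -0, 87.261, -4.893], TCP at [176.029, 573.602, 250.292] pointing down, gripper open.
Joint ranges: [-169.43, 169.43], [-51.17, 129.36], [1.28, 143.12], [-76.62, 256.62], [0, 156.53], [-152.29, 152.29]. Speed limits (degrees/s): [136.94, 136.94, 159.86, 180, 180, 180].

## Interface

Orientations are given as [roll, pitch, yaw] about the fixed x, y, z axes, in that order (R = Rz(yaw) Ry(pitch) Rx(roll)).
In Python, from bench import r gives the robot as it stands. The module is installed in compiled form; this text tells all that it offers.
- The arm moves only by the tool servo_tool, never from a script. Its arguments are lists of equal length, an entry for each row: "fingers": the finger opening in m, from 0 to 0.0854; "linear": the shift along the tool's x, y, z in m, a list of three; "rotation": the turn, a rotation vector about the tool's x, y, z in degrees, a list of three. A call has 1 to 10 rows; each row is the pose to reach, as a shift and turn from the pose commanded when the call began, along the tool's axes at that moment; what a row does not reach only later rows make up. A row lasts 1/10 s, in which the tool goes at most 50 mm and 8.59 degrees, less where a joint would pass 70% of its speed; a pose out of reach is approached as far as the arm can. A call with a gripper value outside its range is refused whole. The fingers move at their own pace and stop on an object; "force" is the grip in N (left out, the last holds). Time passes only in rows, so rows that repeat a pose let the fingers close. It gives the time, the measured TCP pose, the force, the opening and the grip force at its end, in the units of the state.
- r.sense(): the state, without advancing time (a new reading comes with each control period).
- r.snapshot(name): name is "side" or "top" or "wrist"; returns a dict with "frame" (420x560x3 uint8, red, green, blue), "fx", "fy", "cx", "cy" (pixels), "camera_from_world" (4x4, takes a point from world to camera coordinates). Camera axes: x right, y up, looking along -z (the intrinsics and any distortion apply to the point x, -y, -z); pixel columns grow to the right and rows downward; lengths in mm; the calibration is good to about 2 mm. A picture is of the moment at which its call begins. There is no depth.
- r.hand_in(): hands the job in; it is judged then, once.
The state is a dict: "time": time; "joint_pos": joint angles; "qd": joint speeds; "joint_efforts": joint torques, N m; "tool_pos": TCP position; "tcp_rot": TCP orientation; "ft_force": force on the tool from outside, world axes, zero at the start; "wrist_torque": the same for the moment, N m; "finger_gap": finger opening in mm; "grip_force": force on a finger pad.
Only numpy, scipy, OpenCV 4.12 (cv2) and the standard library are available. Lean on these libraries where they do the work, as an engineer would, in place of code of your own. Each camera call takes 0.05 s, during which the arm holds its last target. There are 200 camera calls.

## Working session

There is one attempt and no reset: what is moved stays moved. The work goes in short steps, Python scripts to look and compute and a tool call to move; the robot and the scene stay as the last step left them, time stands still between calls to the robot, and variables do not carry over. Pictures are saved under pics/ and viewed, at most 10 in all, crops included, and the job is handed in when it is done.

Besides the shell and the picture viewer there is one more tool, called after "Request:" by a JSON object that holds its "op" and its "data". servo_tool: Moves the arm, as the interface text tells. Its arguments: {"type":"object","properties":{"fingers":{"type":"array","items":{"type":"number"}},"linear":{"type":"array","items":{"type":"array","items":{"type":"number"}}},"rotation":{"type":"array","items":{"type":"array","items":{"type":"number"}}},"force":{"type":"number"}},"required":["fingers","linear","rotation"]}

```bash
mkdir -p pics
cat > h.py <<'E'
import numpy as np, cv2
from bench import r
def snap(n,f):
    s=r.snapshot(n); cv2.imwrite('pics/'+f,s['frame'][:,:,::-1]); 
    np.savez('pics/'+f[:-4]+'.npz',**{k:np.array(v) for k,v in s.items()}); return s
def load(f): return np.load('pics/'+f+'.npz')
def ray(s,u,v,z):
    M=s['camera_from_world']; R,t=M[:3,:3],M[:3,3]
    d=R.T@np.array([(u-s['cx'])/s['fx'],-(v-s['cy'])/s['fy'],-1]); o=-R.T@t
    return o+d*(z-o[2])/d[2]
def proj(s,p):
    c=s['camera_from_world'][:3,:3]@np.array(p)+s['camera_from_world'][:3,3]
    return s['cx']+s['fx']*c[0]/-c[2], s['cy']+s['fy']*c[1]/c[2]
E
python3 - <<'E'
from h import *
a=snap('top','t0.png');b=snap('side','s0.png')
for s in(a,b):print(s.keys(),s['fx'],s['cx'],s['cy'],np.round(-s['camera_from_world'][:3,:3].T@s['camera_from_world'][:3,3]))
print(r.sense())
E
```

```text
dict_keys(['frame', 'fx', 'fy', 'cx', 'cy', 'camera_from_world']) 404.69735115498975 273.9532918173273 211.27128702523697 [433. -31. 929.]
dict_keys(['frame', 'fx', 'fy', 'cx', 'cy', 'camera_from_world']) 380.6618938119486 279.406225670765 210.90211857746843 [ 321. -685.  542.]
{'time': 0.1, 'joint_pos': array([ 6.80419939e+01,  7.51236468e+00,  8.53239799e+01, -1.72214272e-03,
        8.72607416e+01, -4.89327634e+00]), 'qd': array([-0.00023547, -0.16911682, -0.15051575,  0.03095081,  0.08982019,
        0.04891813]), 'joint_efforts': array([ 1.76657439e-03, -5.70953393e+01, -5.01940906e+01, -1.13984688e-04,
        8.11576290e-03,  1.48551430e-05]), 'tool_pos': array([175.88682546, 573.15286213, 249.32377486]), 'tcp_rot': array([-1.79903121e+02, -6.56768150e-03,  1.62935348e+02]), 'ft_force': array([ 0.9039397 , -0.18619789,  1.04997563]), 'wrist_torque': array([-0.02816863,  0.02173195, -0.00110412]), 'grip_force': 0.0, 'finger_gap': 85.37159935127049}
```

View pics/t0.png

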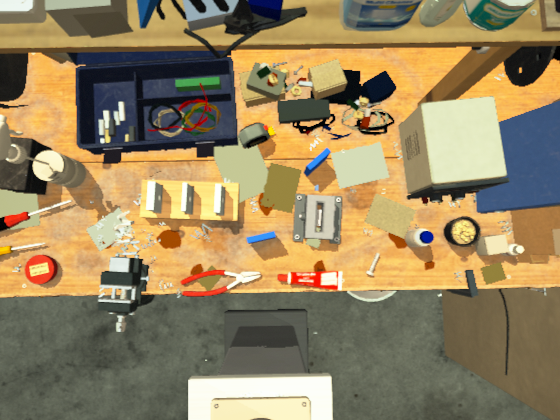

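View pics/s0.png

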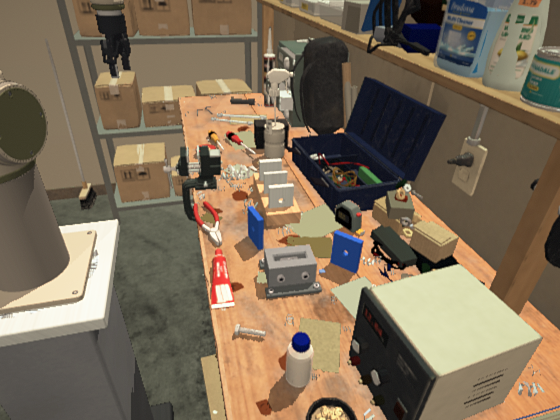

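The top view shows the rack at cols 140–240, rows 178–222. Its three grey plates are at (153,197), (187,198) and (219,198). The jig is at (318,218). The blue look-alikes at (262,237) and (317,161) are the wrong colour and aren't in the rack, so the three grey ones fit.

Run:
```python
from h import *
s=load('t0');f=s['frame'];print(np.round(s['camera_from_world'],3).tolist())
hsv=cv2.cvtColor(f,cv2.COLOR_RGB2HSV)
print('plates/white-grey')
m=((hsv[...,1]<60)&(hsv[...,2]>170)).astype(np.uint8); m[:170]=0;m[235:]=0;m[:,:135]=0;m[:,245:]=0
n,l,st,c=cv2.connectedComponentsWithStats(m)
for i in range(1,n):
    if st[i,4]>40: print(st[i],c[i].round(1))
# rack wood: yellowish
print(hsv[185,170],hsv[215,205],hsv[250,120],hsv[218,300],hsv[218,318],hsv[200,320])
m=((hsv[...,1]<70)&(hsv[...,2]>60)&(hsv[...,2]<215)).astype(np.uint8);m[:190]=0;m[246:]=0;m[:,:290]=0;m[:,345:]=0
n,l,st,c=cv2.connectedComponentsWithStats(m)
for i in range(1,n):
    if st[i,4]>40: print('jig',st[i],c[i].round(1))
cr=f[170:250,135:350]; cv2.imwrite('pics/c0.png',cv2.resize(cr,(800,298),interpolation=cv2.INTER_CUBIC)[:,:,::-1])
for u,v in[(153,197),(187,198),(219,198)]:print(ray(s,u,v,88).round(1))
print(ray(s,318,218,55).round(1))
```

```text
[[-0.016, -1.0, 0.007, -30.406], [0.996, -0.016, 0.093, -518.11], [-0.093, 0.009, 0.996, -884.794], [0.0, 0.0, 0.0, 1.0]]
plates/white-grey
[146 181  10  29 237] [150.4 195. ]
[181 182   7  30 155] [183.8 196.1]
[214 184   8  29 194] [217.3 198. ]
[ 25 121 254] [ 28  99 254] [ 19 147 247] [ 33  27 112] [ 19  37 167] [ 25  30 207]
jig [ 293  194   49   52 1747] [317.4 220.2]
[545.5 214.1  88. ]
[542.3 143.2  88. ]
[541.3  76.3  88. ]
[ 498.5 -133.7   55. ]
```

View pics/c0.png

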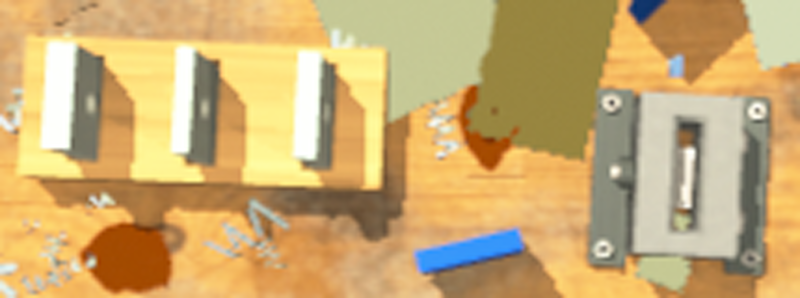

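The crop shows three grey plates in the rack at crop (60,95), (185,100) and (312,105), and the jig slot at crop (688,175). The plunger cap is on the jig's left, which is its +y side. The right-hand plate looks like the middle thickness.

Run:
```python
from h import *
s=load('t0')
k=215/800
def P(x,y,z): return ray(s,135+(x+.5)*k-.5,170+(y+.5)*80/298-.5,z)[:2]
def rep(n,pts,z):
    q=np.array([P(*p,z) for p in pts]);(c,sz,a)=cv2.minAreaRect(q.astype(np.float32));print(n,np.round(q.mean(0),1),np.round(sz,1),round(a,1), 'yaw of +x', np.degrees(np.arctan2(*( (q[0]+q[1]-q[2]-q[3])[::-1]))).round(1))
# order: far L, far R, near L, near R
rep('rack',[(27,37),(388,48),(18,175),(382,189)],33)
rep('jigtop',[(640,93),(741,99),(632,251),(735,260)],55)
rep('slot',[(678,117),(703,120),(671,228),(697,231)],55)
rep('A',[(48,41),(75,43),(40,150),(70,153)],88)
rep('B',[(176,46),(193,47),(172,153),(190,155)],88)
rep('C',[(300,51),(321,52),(294,158),(315,161)],88)
```

```text
rack [545.6 149.2] [216.9  85. ] 87.1 yaw of +x -2.9
jigtop [ 501.3 -136.6] [59.9 94.2] 85.7 yaw of +x -4.0
slot [ 502.2 -136.7] [15.2 65.7] 84.9 yaw of +x -4.9
A [548.7 219.8] [16.9 62.7] 86.6 yaw of +x -2.7
B [545.6 150. ] [10.1 61.5] 88.2 yaw of +x -1.6
C [541.6  79.9] [11.9 61.8] 86.6 yaw of +x -3.4
```

```bash
cat >> h.py <<'E'
from scipy.spatial.transform import Rotation as Ro
def go(x,y,z,yaw):
    q=r.sense(); R=Ro.from_euler('xyz',q['tcp_rot'],degrees=True); T=Ro.from_euler('xyz',[180,0,yaw],degrees=True)
    print('t',q['time'],'lin',(R.inv().apply(np.array([x,y,z])-q['tool_pos'])/1000).round(4),'rot',(R.inv()*T).as_rotvec(degrees=True).round(2))
    print('pos',q['tool_pos'].round(1),'rpy',q['tcp_rot'].round(2),'F',q['ft_force'].round(2),'gap',q['finger_gap'].round(2),'grip',q['grip_force'])
E
python3 -c "
from h import *
go(541.6,79.9,190,177)"
```

```text
t 0.1 lin [-0.4944 -0.3641  0.0599] rot [ -0.1   -0.02 -14.06]Traceback (most recent call last):
  File "<string>", line 3, in <module>
    go(541.6,79.9,190,177)
    ~~^^^^^^^^^^^^^^^^^^^^
  File "h.py", line 18, in go
    print('pos',q['tool_pos'].round(1),'rpy',q['tcp_rot'].round(2),'F',q['ft_force'].round(2),'gap',q['finger_gap'].round(2),'grip',q['grip_force'])
                                                                                                    ^^^^^^^^^^^^^^^^^^^^^
AttributeError: 'float' object has no attribute 'round'
```

Request:
{"op": "servo_tool", "data": {"fingers": [0.04,0.04,0.04,0.04,0.04,0.04,0.04,0.04,0.04,0.04], "linear": [[-0.494,-0.364,0.06],[-0.494,-0.364,0.06],[-0.494,-0.364,0.06],[-0.494,-0.364,0.06],[-0.494,-0.364,0.06],[-0.494,-0.364,0.06],[-0.494,-0.364,0.06],[-0.494,-0.364,0.06],[-0.494,-0.364,0.06],[-0.494,-0.364,0.06]], "rotation": [[0,0,-14],[0,0,-14],[0,0,-14],[0,0,-14],[0,0,-14],[0,0,-14],[0,0,-14],[0,0,-14],[0,0,-14],[0,0,-14]], "force": 20}}

```text
time: 1.1
tool_pos: [472.5, 172.7, 201.4]
tcp_rot: [180.0, -0.0, 176.9]
ft_force: [0.1, 0.0, -0.4]
finger_gap: 40.4
grip_force: 0.0
```

```bash
sed -i "s/q\['finger_gap'\].round(2)/round(q['finger_gap'],2)/" h.py; python3 -c "
from h import *
go(541.6,79.9,190,177)"
```

```text
t 1.1 lin [-0.074  -0.089   0.0114] rot [ 0.   -0.01 -0.07]
pos [472.5 172.7 201.4] rpy [ 1.8000e+02 -1.0000e-02  1.7693e+02] F [ 0.08  0.02 -0.44] gap 40.38 grip 0.0
```

Request:
{"op": "servo_tool", "data": {"fingers": [0.04,0.04,0.04,0.04], "linear": [[-0.074,-0.089,0.011],[-0.074,-0.089,0.011],[-0.074,-0.089,0.011],[-0.074,-0.089,0.011]], "rotation": [[0,0,0],[0,0,0],[0,0,0],[0,0,0]]}}

```text
time: 1.5
tool_pos: [541.4, 79.8, 189.8]
tcp_rot: [-180.0, -0.1, 176.7]
ft_force: [0.2, 1.4, -1.2]
finger_gap: 40.0
grip_force: 0.0
```

```bash
python3 -c "
from h import *
go(541.6,79.9,80,177)
snap('wrist','w0.png')"
```

```text
t 1.5 lin [-0.0004  0.0002  0.1098] rot [-0.02 -0.09 -0.26]
pos [541.4  79.8 189.8] rpy [-1.7998e+02 -9.0000e-02  1.7674e+02] F [ 0.15  1.41 -1.16] gap 40.0 grip 0.0
```

View pics/w0.png

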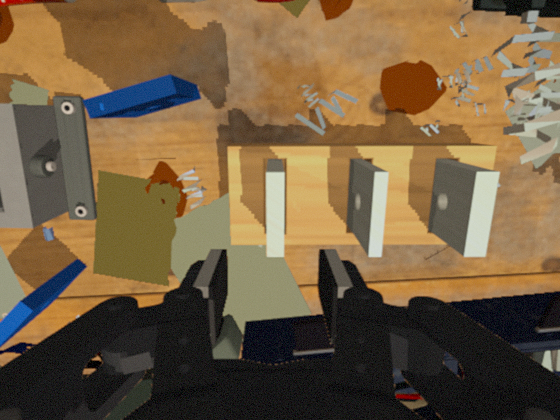

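The wrist view shows plate C's top edge at (275,207), centred between the fingers at (215,275) and (333,275). I'll descend and pinch it.

Request:
{"op": "servo_tool", "data": {"fingers": [0.04,0.04,0.04,0.04,0.0,0.0,0.0,0.0,0.0,0.0], "linear": [[0,0,0.04],[0,0,0.08],[0,0,0.11],[0,0,0.11],[0,0,0.11],[0,0,0.11],[0,0,0.11],[0,0,0.11],[0,0,0.11],[0,0,0.11]], "rotation": [[0,0,0],[0,0,0],[0,0,0],[0,0,0],[0,0,0],[0,0,0],[0,0,0],[0,0,0],[0,0,0],[0,0,0]], "force": 20}}

```text
time: 2.55
tool_pos: [542.6, 82.2, 83.2]
tcp_rot: [179.9, 0.2, 176.9]
ft_force: [-1.6, 1.4, 7.4]
finger_gap: 11.6
grip_force: 27.1
```

Request:
{"op": "servo_tool", "data": {"fingers": [0.0,0.0,0.0,0.0], "linear": [[0,0,0],[0,0,0],[0,0,0],[0,0,0]], "rotation": [[0,0,0],[0,0,0],[0,0,0],[0,0,0]]}}

```text
time: 2.95
tool_pos: [542.6, 82.2, 83.2]
tcp_rot: [179.9, 0.2, 176.9]
ft_force: [-1.8, 1.6, 7.8]
finger_gap: 11.4
grip_force: 27.1
```

The pinch reads 11.4 mm, so C is the 12 mm plate. That agrees with the top-view edge widths of about 17, 10 and 12 mm for A, B and C. Next I'll grip harder and lift.

Request:
{"op": "servo_tool", "data": {"fingers": [0.0,0.0,0.0,0.0,0.0,0.0,0.0,0.0,0.0,0.0], "linear": [[0,0,0],[0,0,-0.002],[0,0,-0.005],[0,0,-0.015],[0,0,-0.03],[0,0,-0.05],[0,0,-0.075],[0,0,-0.1],[0,0,-0.1],[0,0,-0.1]], "rotation": [[0,0,0],[0,0,0],[0,0,0],[0,0,0],[0,0,0],[0,0,0],[0,0,0],[0,0,0],[0,0,0],[0,0,0]], "force": 70}}

```text
time: 3.95
tool_pos: [541.5, 81.8, 182.0]
tcp_rot: [180.0, 0.1, 176.9]
ft_force: [-0.0, 0.3, -1.6]
finger_gap: 10.8
grip_force: 68.5
```

```bash
python3 -c "
from h import *
go(502,-136.7,180,175.5)
snap('wrist','w1.png')"
```

```text
t 3.95 lin [ 0.0278 -0.2203  0.0019] rot [0.01 0.12 1.44]
pos [541.5  81.8 182. ] rpy [1.7999e+02 1.2000e-01 1.7694e+02] F [-0.03  0.25 -1.61] gap 10.78 grip 68.52210357785225
```

View pics/w1.png

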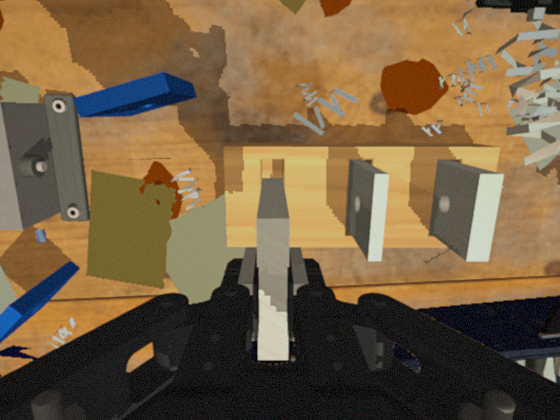

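The wrist view shows the plate held upright between the fingers at (273,270), with A and B still in their slots. Moving on to above the jig.

Request:
{"op": "servo_tool", "data": {"fingers": [0.0,0.0,0.0,0.0,0.0,0.0,0.0,0.0,0.0], "linear": [[0.0035,-0.0275,0],[0.009,-0.07,0],[0.015,-0.115,0],[0.02,-0.16,0.001],[0.025,-0.195,0.001],[0.0275,-0.22,0.002],[0.0275,-0.22,0.002],[0.0275,-0.22,0.002],[0.0275,-0.22,0.002]], "rotation": [[0,0,0],[0,0,0.5],[0,0,1],[0,0,1.4],[0,0,1.4],[0,0,1.4],[0,0,1.4],[0,0,1.4],[0,0,1.4]]}}

```text
time: 4.9
tool_pos: [501.4, -135.4, 177.8]
tcp_rot: [179.9, -0.1, 175.6]
ft_force: [0.5, 0.3, -1.1]
finger_gap: 10.6
grip_force: 68.7
```

```bash
python3 -c "
from h import *
go(502,-136.7,140,175.5)
snap('wrist','w2.png')
s=snap('top','t2.png');f=s['frame'][150:260,250:390];g=snap('side','s2.png')['frame'][170:310,210:370]
o=np.hstack([cv2.resize(f,(400,314),interpolation=2),cv2.resize(g,(360,314),interpolation=2)])
cv2.imwrite('pics/c2.png',np.vstack([o,np.zeros((1,760,3),np.uint8)])[:,:,::-1])"
```

```text
t 4.9 lin [-0.0008 -0.0013  0.0378] rot [ 0.05 -0.09  0.07]
pos [ 501.4 -135.4  177.8] rpy [ 1.7995e+02 -9.0000e-02  1.7557e+02] F [ 0.5   0.27 -1.1 ] gap 10.58 grip 68.66700410842896
```

View pics/c2.png

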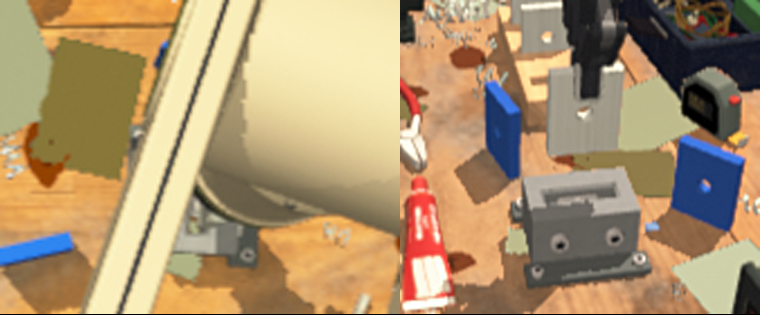

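View pics/w2.png

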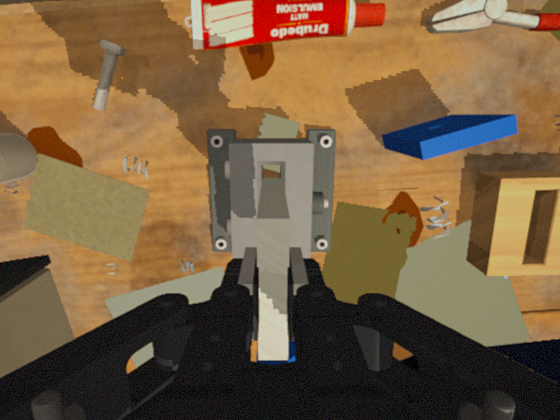

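The side view shows the plate hanging roughly upright above the jig, at crop (548–622, 68–155). The wrist view shows the slot's free end at (273,168), in line with the plate at (274,200). I'll check this with numbers.

Run:
```python
from h import *
s=load('s2');M=s['camera_from_world']
def rayy(u,v,n,d): # plane n.p=d
    R,t=M[:3,:3],M[:3,3];D=R.T@np.array([(u-s['cx'])/s['fx'],-(v-s['cy'])/s['fy'],-1]);o=-R.T@t
    return o+D*(d-n@o)/(n@D)
yw=np.radians(-4.4);n=np.array([-np.sin(yw),np.cos(yw),0]);
tcp=np.array([501.4,-135.4,0]);d=n@tcp-6
for nm,u,v in[('BL',275.8,239.1),('BR',306.4,236.9),('TL',276.2,201.2),('TR',308.7,200.3)]:print(nm,rayy(u,v,n,d).round(1))
for nm,u,v in [('jigL',266,262.3),('jigR',315.3,257.8)]:print(nm,ray(s,u,v,55).round(1))
w=load('w2');g=cv2.cvtColor(w['frame'],cv2.COLOR_RGB2GRAY)
for row in(150,160,168,174,185,195,205,214):print(row,g[row,225:320:1][20:75].tolist())
for u,v in[(231,141),(312,141),(262,163),(286,163)]:print(u,v,ray(w,u,v,55).round(1))
print([np.round(proj(w,(501.4+dx,-135.4+dy,103)),1) for dx,dy in((-30,6),(-30,-6))])
```

```text
BL [ 472.1 -139.2  104.6]
BR [ 531.1 -143.7  102.9]
TL [ 471.2 -139.1  188.5]
TR [ 530.  -143.6  185. ]
jigL [ 452.4 -143.5   55. ]
jigR [ 549.6 -153.    55. ]
150 [98, 100, 99, 97, 96, 98, 96, 105, 141, 150, 152, 148, 149, 145, 146, 149, 147, 148, 145, 145, 148, 150, 147, 148, 150, 148, 153, 150, 154, 148, 148, 152, 149, 154, 151, 151, 151, 152, 146, 148, 148, 149, 149, 146, 148, 148, 150, 149, 150, 149, 150, 149, 149, 149, 152]
160 [95, 100, 94, 96, 96, 92, 97, 95, 107, 138, 150, 151, 146, 147, 146, 149, 145, 145, 148, 148, 143, 148, 149, 146, 148, 148, 143, 150, 146, 148, 147, 149, 146, 149, 147, 145, 150, 147, 147, 145, 148, 154, 151, 154, 150, 154, 151, 153, 148, 151, 153, 151, 153, 147, 151]
168 [98, 102, 91, 95, 96, 97, 94, 99, 90, 102, 137, 152, 141, 137, 142, 135, 114, 89, 93, 105, 117, 132, 133, 138, 138, 142, 141, 142, 145, 144, 143, 142, 140, 144, 141, 96, 90, 107, 98, 110, 128, 146, 152, 151, 151, 153, 153, 148, 152, 152, 152, 151, 152, 156, 151]
174 [98, 100, 96, 97, 99, 94, 100, 92, 99, 108, 140, 150, 143, 138, 139, 133, 107, 71, 78, 83, 81, 86, 77, 87, 86, 76, 81, 85,
[... 664 characters left out ...]
 [96, 95, 96, 98, 98, 101, 93, 101, 96, 109, 142, 150, 141, 119, 104, 97, 99, 103, 104, 105, 102, 94, 96, 107, 99, 101, 104, 103, 102, 105, 101, 105, 104, 101, 104, 101, 100, 102, 96, 102, 99, 103, 130, 151, 153, 152, 153, 153, 152, 152, 153, 150, 153, 154, 152]
214 [92, 96, 92, 93, 97, 100, 94, 95, 98, 98, 106, 135, 119, 101, 101, 100, 102, 104, 104, 100, 98, 100, 101, 106, 102, 101, 105, 105, 106, 102, 102, 104, 105, 102, 106, 101, 103, 104, 99, 102, 98, 106, 94, 111, 144, 149, 153, 153, 153, 152, 154, 152, 151, 151, 149]
231 141 [ 450.  -160.3   55. ]
312 141 [ 454.5 -103.4   55. ]
262 163 [ 467.2 -139.9   55. ]
286 163 [ 468.5 -122.8   55. ]
[array([278.2, 180. ]), array([257.7, 181.5])]
```

Request:
{"op": "servo_tool", "data": {"fingers": [0.0,0.0,0.0,0.0,0.0,0.0,0.0,0.0,0.0,0.0], "linear": [[-0.0005,-0.0005,0.015],[-0.0005,-0.0005,0.03],[-0.0005,-0.0005,0.04],[-0.0005,-0.0005,0.043],[-0.0005,-0.0005,0.046],[-0.0005,-0.0005,0.049],[-0.0005,-0.0005,0.052],[-0.0005,-0.0005,0.054],[-0.0005,-0.0005,0.055],[-0.0005,-0.0005,0.055]], "rotation": [[0,0,0],[0,0,0],[0,0,0],[0,0,0],[0,0,0],[0,0,0],[0,0,0],[0,0,0],[0,0,0],[0,0,0]]}}

```text
time: 6.05
tool_pos: [502.2, -136.9, 123.7]
tcp_rot: [180.0, 0.0, 175.5]
ft_force: [-1.0, -0.3, -0.7]
finger_gap: 10.9
grip_force: 68.7
```

Request:
{"op": "servo_tool", "data": {"fingers": [0.0,0.0,0.0,0.0,0.0,0.0,0.0,0.0], "linear": [[0,0,0.002],[0,0,0.004],[0,0,0.006],[0,0,0.008],[0,0,0.01],[0,0,0.012],[0,0,0.013],[0,0,0.013]], "rotation": [[0,0,0],[0,0,0],[0,0,0],[0,0,0],[0,0,0],[0,0,0],[0,0,0],[0,0,0]]}}

```text
time: 6.85
tool_pos: [502.4, -137.4, 110.7]
tcp_rot: [-180.0, 0.0, 175.5]
ft_force: [1.4, -4.8, 0.1]
finger_gap: 10.2
grip_force: 68.8
```

Request:
{"op": "servo_tool", "data": {"fingers": [0.0,0.0,0.0], "linear": [[0,0,0.001],[0,0,0.002],[0,0,0.003]], "rotation": [[0,0,0],[0,0,0],[0,0,0]]}}

```text
time: 7.15
tool_pos: [502.1, -137.2, 107.6]
tcp_rot: [-180.0, -0.0, 175.5]
ft_force: [0.2, -3.9, 1.5]
finger_gap: 10.5
grip_force: 69.0
```

Request:
{"op": "servo_tool", "data": {"fingers": [0.0,0.0,0.0], "linear": [[0,0,0.001],[0,0,0.002],[0,0,0.003]], "rotation": [[0,0,0],[0,0,0],[0,0,0]]}}

```text
time: 7.45
tool_pos: [502.3, -137.2, 105.3]
tcp_rot: [-180.0, -0.0, 175.5]
ft_force: [-3.7, -4.3, 10.8]
finger_gap: 10.6
grip_force: 70.4
```

Request:
{"op": "servo_tool", "data": {"fingers": [0.0,0.0], "linear": [[0,0,0.001],[0,0,0.002]], "rotation": [[0,0,0],[0,0,0]]}}

```text
time: 7.65
tool_pos: [502.4, -137.3, 104.1]
tcp_rot: [-180.0, 0.0, 175.5]
ft_force: [-6.5, -3.4, 18.1]
finger_gap: 10.6
grip_force: 71.4
```

Request:
{"op": "servo_tool", "data": {"fingers": [0.0,0.0], "linear": [[0,0,0],[0,0,0]], "rotation": [[0,0,0],[0,0,0]]}}

```text
time: 7.85
tool_pos: [502.4, -137.3, 104.2]
tcp_rot: [-180.0, 0.0, 175.5]
ft_force: [-4.5, -5.0, 13.1]
finger_gap: 10.2
grip_force: 71.1
```

```bash
python3 -c "
from h import *
go(502,-136.7,104,175.5);print(r.sense()['wrist_torque'])
g=snap('side','s3.png')['frame'][170:310,210:370]
cv2.imwrite('pics/c3.png',cv2.resize(g,(680,595),interpolation=2)[:,:,::-1])"
```

```text
t 7.85 lin [0.0004 0.0006 0.0001] rot [-0.04  0.02  0.04]
pos [ 502.4 -137.3  104.2] rpy [-1.7996e+02  2.0000e-02  1.7554e+02] F [-4.49 -5.03 13.12] gap 10.17 grip 71.05535164475441
[-7.62853897e-01  1.07988003e+00 -7.38555040e-04]
```

View pics/c3.png

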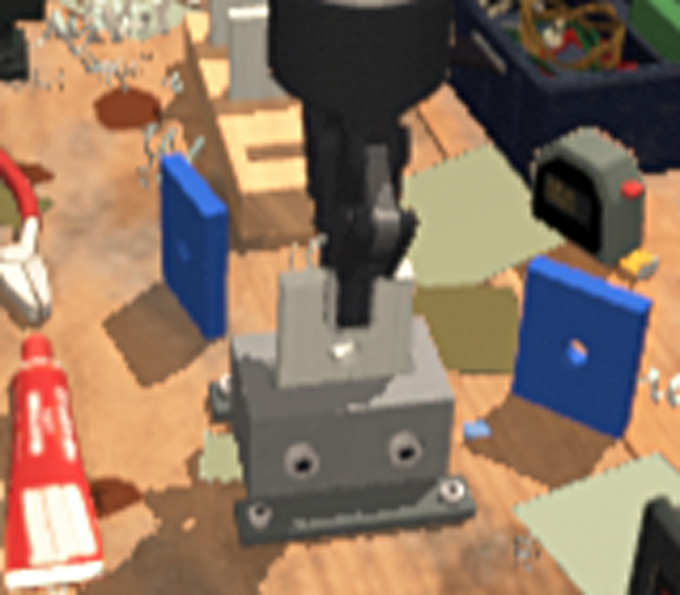

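The side crop shows the plate seated upright in the slot, with its hole at (343,352) still just above the mouth. That matches a high stop. The 6 N/mm rise also matches the stop spring. I'll give it a small final push, then release.

Request:
{"op": "servo_tool", "data": {"fingers": [0.0,0.0,0.0], "linear": [[0,0,0.0002],[0,0,0.0004],[0,0,0.0004]], "rotation": [[0,0,0],[0,0,0],[0,0,0]]}}

```text
time: 8.2
tool_pos: [502.5, -137.3, 104.0]
tcp_rot: [-180.0, 0.0, 175.5]
ft_force: [-4.8, -2.9, 16.5]
finger_gap: 10.5
grip_force: 71.3
```

Request:
{"op": "servo_tool", "data": {"fingers": [0.012,0.02,0.035,0.04,0.04,0.04], "linear": [[0,0,0],[0,0,0],[0,0,0],[0,0,0],[0,0,0],[0,0,0]], "rotation": [[0,0,0],[0,0,0],[0,0,0],[0,0,0],[0,0,0],[0,0,0]], "force": 20}}

```text
time: 8.8
tool_pos: [502.0, -136.7, 102.0]
tcp_rot: [180.0, -0.0, 175.5]
ft_force: [0.9, -0.0, -0.3]
finger_gap: 39.9
grip_force: 0.0
```

Clear of the plate, so I'll withdraw upwards.

Request:
{"op": "servo_tool", "data": {"fingers": [0.04,0.04,0.04,0.04,0.04,0.04,0.04,0.04,0.04,0.04], "linear": [[0,0,-0.01],[0,0,-0.03],[0,0,-0.06],[0,0,-0.09],[0,0,-0.12],[0,0,-0.12],[0,0,-0.12],[0,0,-0.12],[0,0,-0.12],[0,0,-0.12]], "rotation": [[0,0,0],[0,0,0],[0,0,0],[0,0,0],[0,0,0],[0,0,0],[0,0,0],[0,0,0],[0,0,0],[0,0,0]]}}

```text
time: 9.8
tool_pos: [501.6, -136.7, 221.1]
tcp_rot: [180.0, -0.1, 175.5]
ft_force: [0.6, 0.1, -0.7]
finger_gap: 39.8
grip_force: 0.0
```

```bash
python3 -c "
from h import *
g=snap('side','s4.png')['frame'][150:310,200:370]
cv2.imwrite('pics/c4.png',cv2.resize(g,(635,598),interpolation=2)[:,:,::-1])"
```

```text
(no output)
```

View pics/c4.png

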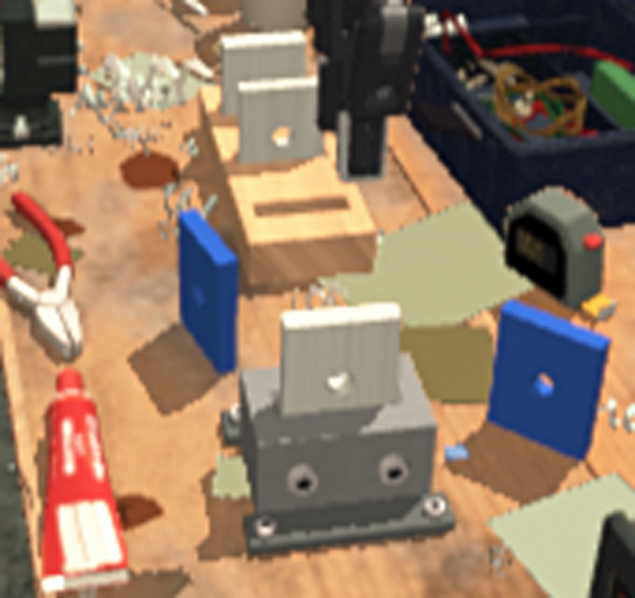

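The plate stands upright in the jig at crop (340,350). The other two still stand in the rack at (262,70) and (280,120), and nothing else has moved. I'll do one height check and hand in.

```bash
python3 -c "
from h import *
s=load('s4')
n=np.array([.077,.997,0]);d=n@np.array([502,-136.7,0])-6
M=s['camera_from_world'];R,t=M[:3,:3],M[:3,3];o=-R.T@t
for x,y in((283,325),(399,315),(337,381)):
    u,v=200+x/3.735,150+y/3.7375
    D=R.T@np.array([(u-s['cx'])/s['fx'],-(v-s['cy'])/s['fy'],-1]);print((o+D*(d-n@o)/(n@D)).round(1))
r.hand_in()"
```

```text
[ 471.6 -140.4  110.7]
[ 531.1 -145.   110. ]
[ 500.7 -142.6   70.8]
the job is handed in; nothing more can be done
```

The right-hand plate in the rack (on the robot's right) gauged 11.4 mm, so I took it as the 12 mm one; I pinched only that plate, because the camera widths (about 17 and 10 mm for the others) agreed. It is upright in the jig on the depth stop, pressed at 16.5 N at the wrist when released (peak 18.1 N, drag included); the other two still stand in the rack, and the job is handed in at about 10 s.

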